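# Put the long make-up palette away in the case drawer

### The arm

A 6-joint arm with a two-finger parallel gripper is mounted at the origin on the work surface. World frame = base frame: x ahead of the robot, y to its left, z up, the work surface at z = 0. Lengths are in m, angles in rad, forces in N, time in s.
With the tool pointing down it reaches from about 0.3 to 0.825 m from the base axis. Payload 5.4 kg.
Tool frame: the origin (TCP) lies at the very end of the fingers, on their centre line; the grasp point (between the pads) lies 19 mm behind it (pinch_z is the distance from the TCP to the grasp point, in m); z points along the fingers, y is the line along which they close (so a half turn about z gives the same grasp; the last joint's range is limited). The gripper opens to 92 mm and grips with 3 to 60 N. Pads are 20 mm wide; open, the fingers measure 128 mm over their backs; the gripper's body (75 mm by 189 mm) begins 69 mm behind the grasp point.
Start: joints at [-1.442, 0.158, 1.597, -0, 1.386, -0.21], TCP at [0.191, -0.542, 0.215] pointing down, gripper open.
Joint ranges: [-2.91, 2.91], [-0.94, 2.29], [0.18, 2.7], [-1.29, 4.43], [0.17, 2.64], [-3, 3]. Speed limits (rad/s): [2.57, 2.57, 3.14, 3.14, 3.14, 3.14].

### API

Orientations are given as a rotation vector (axis times angle).
In Python, from workcell import * gives the robot as it stands. The module is installed in compiled form; this text tells all that it offers.
- The arm moves only by the tool play_rows, never from a script. Its argument "plan" is a list of rows, each an object of numbers: "tx", "ty", "tz": the shift along the tool's x, y, z as a fraction of full scale; "ax", "ay", "az": the turn, a rotation vector about the tool's x, y, z as a fraction of full scale; "fingers": the finger opening in mm, from 0 to 91.9. In form: [{"tx": .., "ty": .., "tz": .., "ax": .., "ay": .., "az": .., "fingers": ..}, ...]. A call has 1 to 12 rows; each row shifts and turns the commanded pose from where the row before left it, along the tool's axes as they then stand; what a row does not reach is not made up. Full scale, the value 1, is 0.3 m for a shift and 90 degrees for a turn. A row lasts 1/8 s, in which the tool goes at most 62.5 mm and 10.7 degrees, less where a joint would pass 70% of its speed; a pose out of reach is approached as far as the arm can. A call with a number of a shift or a turn outside -1 to 1 is refused whole. A call with a gripper value outside its range is refused whole. The fingers move at their own pace and stop on an object; the grip force is fixed at half the most. Time passes only in rows, so rows that do not move let the fingers close. It gives the time, the measured TCP pose, the force, the opening and the grip force at its end, in the units of the state.
- get_state(): the state, without advancing time (a new reading comes with each control period).
- grab_frame(name): name is "scene" or "top"; returns the picture (400x640x3 uint8, red, green, blue); there is no depth.
- get_calibration(name): a dict with "K" (3x3 intrinsics, pixels), "distortion" ([k1, k2, p1, p2, k3] as OpenCV has them; the pictures are not rectified), "pose" (4x4, takes a point from camera to world coordinates). Camera axes: x right, y down, z forward; pixel columns grow to the right and rows downward; lengths in m; the calibration is good to about 2 mm. A picture is of the moment at which its call begins. get_calibration takes no time and is no camera call.
- job_done(): hands the job in; it is judged then, once.
The state is a dict: "clock": time; "joints": joint angles; "dq": joint speeds; "effort": joint torques, N m; "position": TCP position; "tool_rot": TCP orientation; "wrist_force": force on the tool from outside, world axes, zero at the start; "wrist_torque": the same for the moment, N m; "gripper_width": opening from 0.0 (shut) to 1.0 (fully open); "grasp_force": force on a finger pad.
Only numpy, scipy, OpenCV 4.12 (cv2) and the standard library are available. Lean on these libraries where they do the work, as an engineer would, in place of code of your own. Each camera call takes 0.05 s, during which the arm holds its last target. There are 200 camera calls.

### The job

Pack up the make-up station: pull the drawer of the make-up case all the way out by its front, then slide the long palette up out of its slot in the tilted rack and stand it on its long edge in the narrow pocket along the middle of the drawer. Set it down rather than dropping it, let go, and push the drawer fully shut. Leave the two short palettes in their slots and do not disturb the jar and the tub.

Things in the scene. Friction and masses are not known exactly. Their poses are not given: they have to be found in the camera images.
- rack: Aluminium palette rack fixed to the table, steel foot 150 x 180 mm. Three slots at y = 52, 0, -52 mm of its frame, each 16 mm wide between 3 mm sheet walls 40 mm high, tipped 30 degrees towards the robot: the way out of a slot is (-0.5, 0, 0.866), the slot floor climbs along (0.866, 0, 0.5). Origin: on the table, 20 mm nearer the robot than the foot's centre; x away from the robot, z up.
- slot_floor (a point): Low front corner of the middle slot's floor, at (-50, 0, 15) mm in the rack frame. A front stop, 40 mm high along the way out, stands here across all slots; the palettes rest against it. Axes as the rack.
- lamp_bar (a point): Middle of a white lamp bar above the rack, 16 mm diameter, 186 mm long along the rack's y, at (2, 0, 240) mm in the rack frame, carried at y = +-83 mm by 8 mm rods that run back at its height and down behind at x = 88 mm. A tool coming in along the slots passes on its robot side; one straight above the palettes would hit it. Axes as the rack.
- long_palette: Long palette: black flat case with grey faces, 130 long, 12 thick, 90 mm high, 0.1 to 0.2 kg, standing on its long edge in any one of the slots, leaning with it. The upper 50 mm stand clear of the slot walls. Origin: centre of its bottom edge; x along its length, y through its thickness, z from bottom edge to top edge (in the rack, z is the way out).
- short_palette_a: Short palette, same look, 95 mm long, 12 mm thick, 90 mm high, in another slot; axes as for the long one, origin on its bottom edge 65 mm from its lower front end. To stay in its slot.
- short_palette_b: Second short palette, same as the first, in the remaining slot. To stay in its slot.
- case: Make-up case fixed to the table, black with aluminium corners, 220 x 220 mm, 125 mm high (folded carrying handle on top reaches 138 mm). Its open face is at x = -110 mm of its frame; the drawer slides out of it along -x. Origin: centre of its underside, z up. The roof's underside is 115 mm above the table and clears a palette standing in the pocket (top at 102 mm).
- drawer (a joint): Opening of the case's only drawer in m: 0 shut, 0.17 fully out against its stop; it grows along -x of the case. About 2 N of friction; stays where it is left. Starts 0.06 to 0.10 open.
- front_edge (a point): Middle of the top edge of the drawer's front, moves with the drawer; axes as the case. The front is a plain aluminium plate 12 mm thick along x, 220 mm wide, from 6 to 107 mm above the table, with no handle: pinch its top edge. Shut, this point is at x = -116 mm of the case. Between the front and the case nothing stands above 57 mm from the table as the task starts.
- pocket (a point): Middle of the floor of the drawer's narrow pocket, 12 mm above the table, moves with the drawer; axes as the case. The pocket runs 155 mm along x from the drawer's front to its rear wall, 20 mm wide between two walls 4 mm thick, 40 mm high. It lies 83.5 mm behind front_edge along x. On both sides are fixed low tins, up to 38 mm above the table.
- jar: Bystander: clear low jar with black lid, 60 mm wide, 50 mm high, loose. Origin at the centre of its underside.
- tub: Bystander: pale yellow tub with white lid, 68 mm wide, 70 mm high, loose. Origin at the centre of its underside.
There are look-alikes about, which are no part of the job. Leave any pink look-alike of the long_palette alone.

How it is judged:
By the outcome, as a careful person would: the job done as asked, in the order asked, and still so for the second after the job is handed in, with the robot touching nothing.
It also fails if it takes over 70 s, if anything falls off the work surface, if the arm or the gripper's body presses on something with over 40 N, if the wrist force passes 120 N, or if a joint passes its speed limit or range.

## Working session

There is one attempt and no reset: what is moved stays moved. The work goes in short steps, Python scripts to look and compute and a tool call to move; the robot and the scene stay as the last step left them, time stands still between calls to the robot, and variables do not carry over. Pictures are saved under pics/ and viewed, at most 10 in all, crops included, and the job is handed in when it is done.

Besides the shell and the picture viewer there is one more tool, called after "Emit:" as name(argument=value, ...) on one line, values as JSON. play_rows: Moves the arm, as the interface text tells. Its arguments: {"type":"object","properties":{"plan":{"type":"array","items":{"type":"object","properties":{"tx":{"type":"number"},"ty":{"type":"number"},"tz":{"type":"number"},"ax":{"type":"number"},"ay":{"type":"number"},"az":{"type":"number"},"fingers":{"type":"number"}}}}},"required":["plan"]}

```bash
mkdir -p pics; python3 - <<'E'
from workcell import *
import cv2
for n in("scene","top"):
    cv2.imwrite(f"pics/{n}0.png",cv2.resize(grab_frame(n)[:,:,::-1],(800,500),interpolation=cv2.INTER_CUBIC))
    c=get_calibration(n);print(n,c["K"],c["distortion"],c["pose"])
print(get_state())
E
```

```text
scene [[506.88974503   0.         309.47303936]
 [  0.         506.88974503 196.1776442 ]
 [  0.           0.           1.        ]] [-0.11583289  0.          0.          0.          0.        ] [[ 0.88307385  0.33409534 -0.32948577  0.97027065]
 [ 0.4692268  -0.63263756  0.61611357 -0.73989543]
 [-0.0026044  -0.69867734 -0.71543217  1.14374536]
 [ 0.          0.          0.          1.        ]]
top [[488.4994869    0.         324.05929703]
 [  0.         488.4994869  196.62760078]
 [  0.           0.           1.        ]] [-0.02526611  0.          0.          0.          0.        ] [[ 7.12912288e-02 -9.77599759e-01  1.98030987e-01  2.19093265e-01]
 [-9.97454291e-01 -7.01866047e-02  1.26007261e-02  8.07850545e-02]
 [ 1.58065582e-03 -1.98425179e-01 -9.80114764e-01  1.63648676e+00]
 [ 0.00000000e+00  0.00000000e+00  0.00000000e+00  1.00000000e+00]]
{'clock': 0.1, 'joints': array([-1.44209814e+00,  1.58960084e-01,  1.59810492e+00, -1.24484354e-05,
        1.38621456e+00, -2.10093185e-01]), 'dq': array([ 0.00032514, -0.00132666, -0.00232789,  0.00032619,  0.00136766,
       -0.00125849]), 'effort': array([-2.56546673e-04, -3.86502886e+01, -3.22957993e+01,  7.02533824e-02,
        3.39167879e-02, -5.12387692e-05]), 'position': array([ 0.19100489, -0.54174423,  0.21373266]), 'tool_rot': array([-3.09496401e+00, -5.29350094e-01, -8.85597487e-05]), 'wrist_force': array([-0.36381242,  0.52951737,  0.05074098]), 'wrist_torque': array([-0.01323308, -0.01252818, -0.01711613]), 'grasp_force': 0.0, 'gripper_width': 0.9994550032004753}
```

View pics/scene0.png

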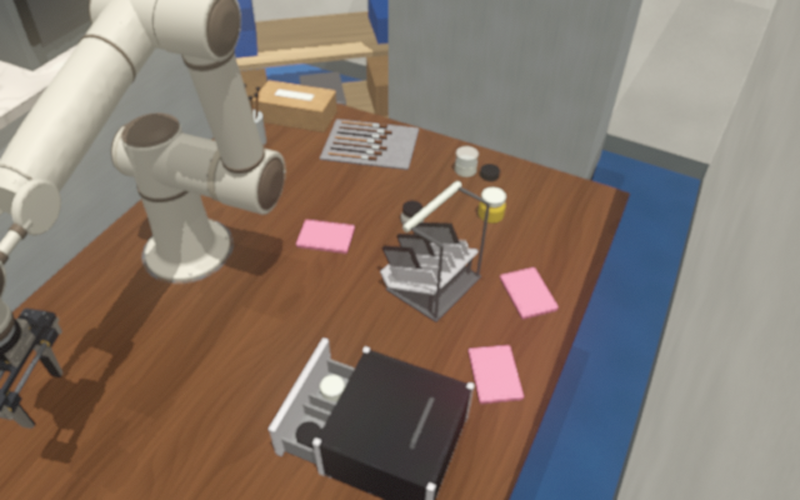

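View pics/top0.png

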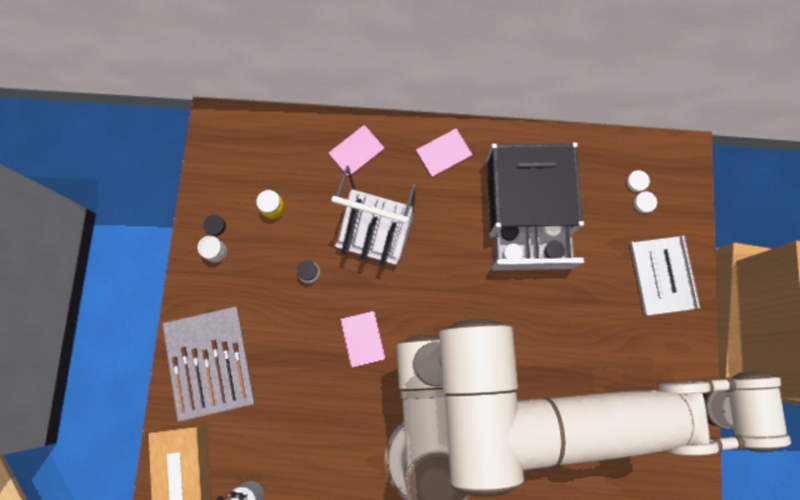

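The top view shows the rack around (375,225) with three palettes, and the lamp bar at (372,208). The case is at (537,185) with its drawer front along y≈264. The jar is at (308,272) and the tub at (270,205). The pink pads are decoys. Next I'll enlarge the rack and the case.

```bash
python3 - <<'E'
from workcell import *
import cv2,numpy as np
t=grab_frame("top");s=grab_frame("scene")
a=cv2.resize(t[125:225,255:345,::-1],None,fx=6,fy=6,interpolation=cv2.INTER_CUBIC)   # 540x600
cv2.imwrite("pics/toprack.png",a)
b=cv2.resize(t[105:225,380:475,::-1],None,fx=5,fy=5,interpolation=cv2.INTER_CUBIC)
cv2.imwrite("pics/topcase.png",b)
c=cv2.resize(s[140:260,295:395,::-1],None,fx=5,fy=5,interpolation=cv2.INTER_CUBIC)
cv2.imwrite("pics/scrack.png",c)
E
```

```text
(no output)
```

View pics/toprack.png

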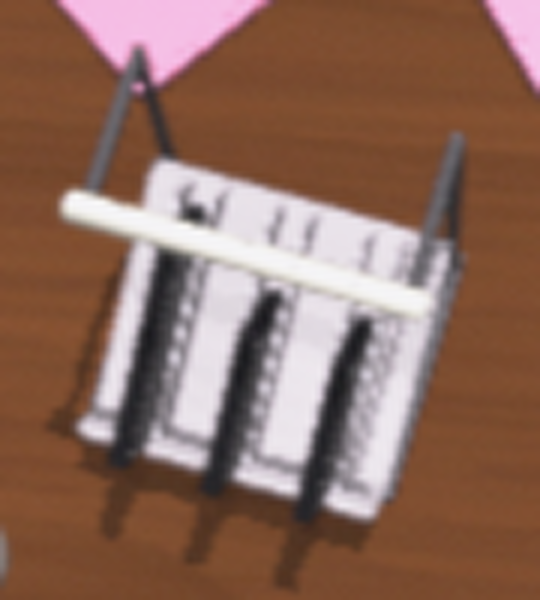

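View pics/topcase.png

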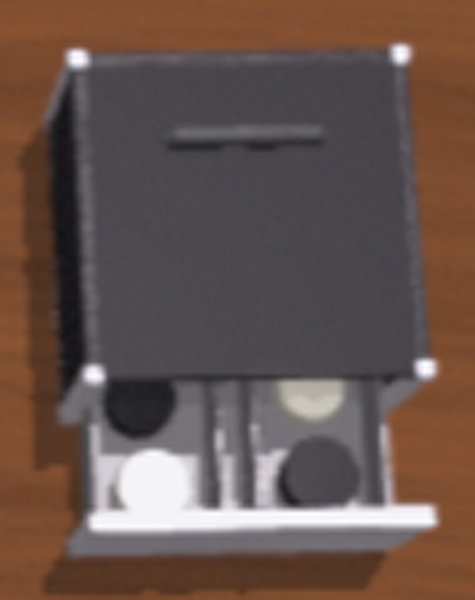

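View pics/scrack.png

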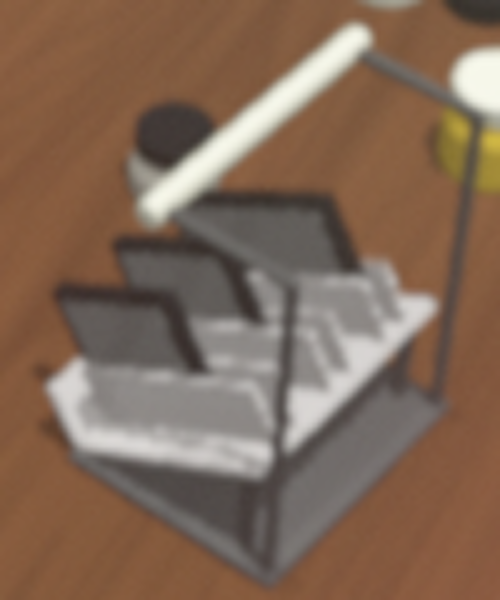

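The left-hand palette in the top view, which is the far one in the scene crop, spans (118,462) to (195,213) in the crop. It reaches past the lamp bar, and the other two stop short of it, so it is the long palette in slot y=+52. Next I'll fit the rack and case poses from these points.

```bash
cat > h.py <<'E'
from workcell import *
import cv2,numpy as np
from scipy.optimize import least_squares
from scipy.spatial.transform import Rotation as Ro
C={n:get_calibration(n) for n in("scene","top")}
def proj(n,P):
    T=np.linalg.inv(C[n]["pose"]);r=cv2.Rodrigues(T[:3,:3])[0]
    return cv2.projectPoints(np.float64(P).reshape(-1,1,3),r,T[:3,3],C[n]["K"],np.array(C[n]["distortion"]))[0][:,0]
def w(p,P):
    c,s=np.cos(p[2]),np.sin(p[2]);P=np.float64(P).reshape(-1,3)
    return P@np.array([[c,s,0],[-s,c,0],[0,0,1]])+[p[0],p[1],0]
def R3(x,y,z): return Ro.from_matrix(np.array([x,y,z],float).T)
def go(pos,R=None):
    """turn (tool axes, fractions of 90deg), then shift in the turned tool axes, fractions of 0.3 m"""
    s=get_state();R0=Ro.from_rotvec(s["tool_rot"]);R=R or R0
    a=(R0.inv()*R).as_rotvec()/(np.pi/2);d=R.inv().apply(np.array(pos)-s["position"])/0.3
    print("turn",a.round(4),"shift after",d.round(4),"world mm",((np.array(pos)-s["position"])*1000).round(1),"F",s["wrist_force"].round(1),"t",s["clock"],"grip",s["gripper_width"],s["joints"].round(2))
E
cat > fit.py <<'E'
from h import *
def tr(u,v): return ("top",u/6+255,v/6+125)
def tc(u,v): return ("top",u/5+380,v/5+105)
def sr(u,v): return ("scene",u/5+295,v/5+140)
rk=[(tr(64,205),(2,93,240)),(tr(430,304),(2,-93,240)),(tr(120,460),(-95,52,93)),(tr(213,486),(-95,0,93)),(tr(304,513),(-95,-52,93)),
 (tr(196,212),(17.6,52,158)),(tr(268,297),(-12.7,0,140.5)),(tr(361,323),(-12.7,-52,140.5)),
 (sr(150,212),(2,-93,240)),(sr(362,36),(2,93,240)),(sr(119,243),(-95,0,93)),(sr(60,292),(-95,-52,93)),(sr(330,201),(17.6,52,158)),(sr(232,250),(-12.7,0,140.5)),(sr(178,298),(-12.7,-52,140.5))]
cs=[(tc(78,58),(107,107,125)),(tc(400,53),(107,-107,125)),(tc(93,375),(-107,107,125)),(tc(426,368),(-107,-107,125))]
dr=[(tc(90,521),(-116,110,107)),(tc(435,517),(-116,-110,107))]
def res(p,L,d=0):
    return np.concatenate([proj(q[0],w(p,np.array(P)/1000-[d,0,0]))[0]-q[1:] for q,P in L])
r=least_squares(res,[.6,.1,0],args=(rk,));print("rack",r.x,r.x[2]*57.3);print(r.fun.reshape(-1,2).round(1).tolist())
f=lambda p:np.r_[res(p[:3],cs),res(p[:3],dr,p[3])]
c=least_squares(f,[.7,-.2,0,.08]);print("case",c.x,c.x[2]*57.3);print(c.fun.reshape(-1,2).round(1).tolist())
np.save("fit.npy",np.r_[r.x,c.x])
p=c.x;print("front edge",w(p,[-.116-p[3],0,.107]))
y=w(p,[0,1,0])-w(p,[0,0,0]);x=w(p,[1,0,0])-w(p,[0,0,0])
x,y=x[0],y[0]
fe=w(p,[-.116-p[3],0,.107])[0];fe[2]=.25
for sg in(1,-1): print(sg);go(fe,R3(sg*y,sg*x,(0,0,-1)))
E
python3 fit.py
```

```text
rack [ 0.588279    0.18476136 -0.21397866] -12.260977076228274
[[1.7, -2.5], [0.9, -1.9], [0.4, -1.0], [0.4, -0.8], [0.7, -0.9], [-3.4, 2.5], [-2.1, 3.3], [-1.7, 3.5], [0.3, 2.3], [0.4, 1.3], [-0.2, 0.0], [0.1, -0.1], [0.6, 0.2], [0.0, -0.1], [-0.8, 0.6]]
case [ 0.71124085 -0.2290399   0.08949124  0.08263333] 5.127848203364317
[[-0.4, -0.2], [0.4, -0.2], [-0.1, 0.1], [0.2, 0.3], [0.1, 0.2], [-0.1, -0.2]]
front edge [[ 0.51340238 -0.24679212  0.107     ]]
1
turn [-5.000e-04 -6.000e-04 -8.413e-01] shift after [ 0.8838  1.1583 -0.12  ] world mm [322.4 295.1  36. ] F [-0.4  1.1 -0.7] t 0.2 grip 1.0020186593302154 [-1.44  0.16  1.6  -0.    1.39 -0.21]
-1
turn [-7.0000e-04  6.0000e-04  1.1587e+00] shift after [-0.8838 -1.1583 -0.12  ] world mm [322.4 295.1  36. ] F [-0.4  1.1 -0.7] t 0.2 grip 1.0020186593302154 [-1.44  0.16  1.6  -0.    1.39 -0.21]
```

Emit:
play_rows(plan=[{"az": -0.105, "fingers": 40}, {"az": -0.105, "fingers": 40}, {"az": -0.105, "fingers": 40}, {"az": -0.105, "fingers": 40}, {"az": -0.105, "fingers": 40}, {"az": -0.105, "fingers": 40}, {"az": -0.105, "fingers": 40}, {"az": -0.106, "fingers": 40}, {"tz": -0.12, "fingers": 40}, {"fingers": 40}])

```text
invalid input at $.plan[0]: expected keys tx, ty, tz, ax, ay, az, fingers
```

```bash
sed -i 's/^ (tr(196,212).*$//' fit.py; python3 fit.py
```

```text
rack [ 0.58569217  0.18760757 -0.2031    ] -11.637630001369274
[[0.5, -1.5], [-0.1, -1.4], [-0.3, -0.0], [-0.3, -0.0], [0.1, -0.2], [0.2, 1.4], [-0.3, 0.3], [-0.8, -0.7], [-0.3, -0.7], [-0.0, -0.8], [-0.4, -1.0], [-1.0, -0.3]]
case [ 0.71124085 -0.2290399   0.08949124  0.08263333] 5.127848203364317
[[-0.4, -0.2], [0.4, -0.2], [-0.1, 0.1], [0.2, 0.3], [0.1, 0.2], [-0.1, -0.2]]
front edge [[ 0.51340238 -0.24679212  0.107     ]]
1
turn [-5.000e-04 -6.000e-04 -8.413e-01] shift after [ 0.8838  1.1583 -0.12  ] world mm [322.4 295.1  36. ] F [-0.4  1.1 -0.7] t 0.2 grip 1.0020186593302154 [-1.44  0.16  1.6  -0.    1.39 -0.21]
-1
turn [-7.0000e-04  6.0000e-04  1.1587e+00] shift after [-0.8838 -1.1583 -0.12  ] world mm [322.4 295.1  36. ] F [-0.4  1.1 -0.7] t 0.2 grip 1.0020186593302154 [-1.44  0.16  1.6  -0.    1.39 -0.21]
```

Emit:
play_rows(plan=[{"tx": 0, "ty": 0, "tz": 0, "ax": 0, "ay": 0, "az": -0.105, "fingers": 40}, {"tx": 0, "ty": 0, "tz": 0, "ax": 0, "ay": 0, "az": -0.105, "fingers": 40}, {"tx": 0, "ty": 0, "tz": 0, "ax": 0, "ay": 0, "az": -0.105, "fingers": 40}, {"tx": 0, "ty": 0, "tz": 0, "ax": 0, "ay": 0, "az": -0.105, "fingers": 40}, {"tx": 0, "ty": 0, "tz": 0, "ax": 0, "ay": 0, "az": -0.105, "fingers": 40}, {"tx": 0, "ty": 0, "tz": 0, "ax": 0, "ay": 0, "az": -0.105, "fingers": 40}, {"tx": 0, "ty": 0, "tz": 0, "ax": 0, "ay": 0, "az": -0.105, "fingers": 40}, {"tx": 0, "ty": 0, "tz": 0, "ax": 0, "ay": 0, "az": -0.106, "fingers": 40}, {"tx": 0, "ty": 0, "tz": -0.12, "ax": 0, "ay": 0, "az": 0, "fingers": 40}, {"tx": 0, "ty": 0, "tz": 0, "ax": 0, "ay": 0, "az": 0, "fingers": 40}])

```text
clock: 1.45
position: [0.1913, -0.544, 0.2536]
tool_rot: [2.117, 2.315, -0.006]
wrist_force: [0.2, -0.6, -1.0]
gripper_width: 0.435
grasp_force: 0.0
```

Emit:
play_rows(plan=[{"tx": 0.11, "ty": 0.145, "tz": 0, "ax": 0, "ay": 0, "az": 0, "fingers": 40}, {"tx": 0.11, "ty": 0.145, "tz": 0, "ax": 0, "ay": 0, "az": 0, "fingers": 40}, {"tx": 0.11, "ty": 0.145, "tz": 0, "ax": 0, "ay": 0, "az": 0, "fingers": 40}, {"tx": 0.11, "ty": 0.145, "tz": 0, "ax": 0, "ay": 0, "az": 0, "fingers": 40}, {"tx": 0.11, "ty": 0.145, "tz": 0, "ax": 0, "ay": 0, "az": 0, "fingers": 40}, {"tx": 0.11, "ty": 0.145, "tz": 0, "ax": 0, "ay": 0, "az": 0, "fingers": 40}, {"tx": 0.11, "ty": 0.145, "tz": 0, "ax": 0, "ay": 0, "az": 0, "fingers": 40}, {"tx": 0.11, "ty": 0.145, "tz": 0, "ax": 0, "ay": 0, "az": 0, "fingers": 40}, {"tx": 0, "ty": 0, "tz": 0, "ax": 0, "ay": 0, "az": 0, "fingers": 40}, {"tx": 0, "ty": 0, "tz": 0, "ax": 0, "ay": 0, "az": 0, "fingers": 40}])

```text
clock: 2.7
position: [0.5136, -0.2485, 0.2497]
tool_rot: [-2.119, -2.317, 0.001]
wrist_force: [0.1, -0.8, -0.1]
gripper_width: 0.438
grasp_force: 0.0
```

```bash
cat > t.py <<'E'
from h import *
F=np.load("fit.npy");rp,cp,d0=F[:3],F[3:6],F[6]
def cx(P): return w(cp,P)[0]
def rx(P): return w(rp,np.array(P)/1000)[0]
def dirs(p): return [w([0,0,p[2]],e)[0] for e in np.eye(3)]
X,Y,Z=dirs(cp)
E
python3 - <<'E'
from t import *
go(cx([-.116-d0,0,.080]),R3(Y,X,-Z))
E
```

```text
turn [-0.0009 -0.0003 -0.0002] shift after [ 5.800e-03 -1.000e-04  5.657e-01] world mm [  -0.2    1.7 -169.7] F [ 0.1 -0.8 -0.1] t 2.7 grip 0.4384035955803539 [-0.66  0.13  1.56 -0.    1.45 -0.75]
```

Emit:
play_rows(plan=[{"tx": 0.005, "ty": 0, "tz": 0.13, "ax": 0, "ay": 0, "az": 0, "fingers": 40}, {"tx": 0, "ty": 0, "tz": 0.13, "ax": 0, "ay": 0, "az": 0, "fingers": 40}, {"tx": 0, "ty": 0, "tz": 0.13, "ax": 0, "ay": 0, "az": 0, "fingers": 40}, {"tx": 0, "ty": 0, "tz": 0.1, "ax": 0, "ay": 0, "az": 0, "fingers": 40}, {"tx": 0, "ty": 0, "tz": 0.05, "ax": 0, "ay": 0, "az": 0, "fingers": 40}, {"tx": 0, "ty": 0, "tz": 0.025, "ax": 0, "ay": 0, "az": 0, "fingers": 40}, {"tx": 0, "ty": 0, "tz": 0, "ax": 0, "ay": 0, "az": 0, "fingers": 10}, {"tx": 0, "ty": 0, "tz": 0, "ax": 0, "ay": 0, "az": 0, "fingers": 5}, {"tx": 0, "ty": 0, "tz": 0, "ax": 0, "ay": 0, "az": 0, "fingers": 5}, {"tx": 0, "ty": 0, "tz": 0, "ax": 0, "ay": 0, "az": 0, "fingers": 5}, {"tx": 0, "ty": 0, "tz": 0, "ax": 0, "ay": 0, "az": 0, "fingers": 5}])

```text
clock: 4.08
position: [0.5151, -0.2474, 0.0823]
tool_rot: [2.119, 2.316, 0.001]
wrist_force: [2.4, 0.2, 5.3]
gripper_width: 0.129
grasp_force: 30.0
```

```bash
python3 - <<'E'
from t import *
go(cx([-.116-.17,0,.080]),R3(Y,X,-Z))
E
```

```text
turn [ 0.0013  0.001  -0.0002] shift after [ 0.0026 -0.2966  0.0075] world mm [-88.7  -7.2  -2.3] F [2.4 0.2 5.3] t 4.075 grip 0.1290828034470396 [-0.66  0.28  1.73  0.    1.13 -0.75]
```

Emit:
play_rows(plan=[{"tx": 0, "ty": -0.03, "tz": 0, "ax": 0, "ay": 0, "az": 0, "fingers": 5}, {"tx": 0, "ty": -0.05, "tz": 0, "ax": 0, "ay": 0, "az": 0, "fingers": 5}, {"tx": 0, "ty": -0.06, "tz": 0, "ax": 0, "ay": 0, "az": 0, "fingers": 5}, {"tx": 0, "ty": -0.06, "tz": 0, "ax": 0, "ay": 0, "az": 0, "fingers": 5}, {"tx": 0, "ty": -0.05, "tz": 0, "ax": 0, "ay": 0, "az": 0, "fingers": 5}, {"tx": 0, "ty": -0.03, "tz": 0, "ax": 0, "ay": 0, "az": 0, "fingers": 5}, {"tx": 0, "ty": -0.01, "tz": 0, "ax": 0, "ay": 0, "az": 0, "fingers": 5}, {"tx": 0, "ty": -0.01, "tz": 0, "ax": 0, "ay": 0, "az": 0, "fingers": 5}, {"tx": 0, "ty": 0, "tz": 0, "ax": 0, "ay": 0, "az": 0, "fingers": 5}, {"tx": 0, "ty": 0, "tz": 0, "ax": 0, "ay": 0, "az": 0, "fingers": 5}])

```text
clock: 5.32
position: [0.4289, -0.2552, 0.0823]
tool_rot: [2.115, 2.309, 0.01]
wrist_force: [20.2, 1.6, -4.0]
gripper_width: 0.131
grasp_force: 30.0
```

```bash
python3 - <<'E'
from t import *
go(cx([-.116-.17,0,.080]),R3(Y,X,-Z))
E
```

```text
turn [ 0.0071  0.0019 -0.0012] shift after [ 0.0028 -0.0081  0.0076] world mm [-2.5  0.6 -2.3] F [20.2  1.6 -4. ] t 5.325 grip 0.1310850873459857 [-0.78  0.1   1.94  0.01  1.09 -0.87]
```

Emit:
play_rows(plan=[{"tx": 0, "ty": 0, "tz": 0, "ax": 0, "ay": 0, "az": 0, "fingers": 40}, {"tx": 0, "ty": 0, "tz": 0, "ax": 0, "ay": 0, "az": 0, "fingers": 40}, {"tx": 0, "ty": 0, "tz": 0, "ax": 0, "ay": 0, "az": 0, "fingers": 40}, {"tx": 0, "ty": 0, "tz": -0.05, "ax": 0, "ay": 0, "az": 0, "fingers": 40}, {"tx": 0, "ty": 0, "tz": -0.15, "ax": 0, "ay": 0, "az": 0, "fingers": 40}, {"tx": 0, "ty": 0, "tz": -0.15, "ax": 0, "ay": 0, "az": 0, "fingers": 40}, {"tx": 0, "ty": 0, "tz": -0.15, "ax": 0, "ay": 0, "az": 0, "fingers": 40}, {"tx": 0, "ty": 0, "tz": -0.15, "ax": 0, "ay": 0, "az": 0, "fingers": 40}, {"tx": 0, "ty": 0, "tz": -0.05, "ax": 0, "ay": 0, "az": 0, "fingers": 40}])

```text
clock: 6.45
position: [0.4252, -0.2558, 0.2951]
tool_rot: [2.116, 2.314, -0.001]
wrist_force: [-0.7, -1.2, -0.6]
gripper_width: 0.435
grasp_force: 0.0
```

```bash
cat >> t.py <<'E'
RX,RY,RZ=dirs(rp)
up=-.5*RX+.866025*RZ; al=.866025*RX+.5*RZ
RG=R3(-al,RY,-up)
def gr(off_up,off_al=0):  # TCP pos so TCP is off_up mm above palette's top edge centre
    return rx([-50,52,15])+(.065+off_al/1000)*al+(.09+off_up/1000)*up
E
python3 - <<'E'
from t import *
print(gr(0),gr(80),up)
go(gr(80),RG)
t=grab_frame("top")
a=cv2.resize(t[125:235,255:475,::-1],None,fx=3.6,fy=3.6,interpolation=cv2.INTER_CUBIC)
cv2.imwrite("pics/top2.png",a)
E
```

```text
[0.55826815 0.2463465  0.12544225] [0.51909031 0.25441476 0.19472425] [-0.489723    0.10085329  0.866025  ]
turn [-0.2126 -0.2821 -0.7941] shift after [0.199  1.729  0.2713] world mm [  93.8  510.3 -100.3] F [-0.7 -1.2 -0.6] t 6.45 grip 0.43463012302560583 [-0.79 -0.1   1.7  -0.    1.53 -0.87]
```

View pics/top2.png

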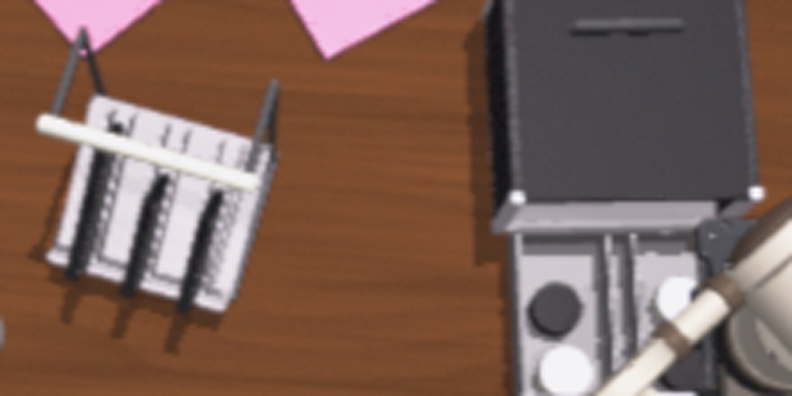

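Emit:
play_rows(plan=[{"tx": 0, "ty": 0, "tz": 0, "ax": -0.0266, "ay": -0.0353, "az": -0.0993, "fingers": 40}, {"tx": 0, "ty": 0, "tz": 0, "ax": -0.0266, "ay": -0.0353, "az": -0.0993, "fingers": 40}, {"tx": 0, "ty": 0, "tz": 0, "ax": -0.0266, "ay": -0.0353, "az": -0.0993, "fingers": 40}, {"tx": 0, "ty": 0, "tz": 0, "ax": -0.0266, "ay": -0.0353, "az": -0.0993, "fingers": 40}, {"tx": 0, "ty": 0, "tz": 0, "ax": -0.0266, "ay": -0.0353, "az": -0.0993, "fingers": 40}, {"tx": 0, "ty": 0, "tz": 0, "ax": -0.0266, "ay": -0.0353, "az": -0.0993, "fingers": 40}, {"tx": 0, "ty": 0, "tz": 0, "ax": -0.0266, "ay": -0.0353, "az": -0.0993, "fingers": 40}, {"tx": 0, "ty": 0, "tz": 0, "ax": -0.0266, "ay": -0.0353, "az": -0.0993, "fingers": 40}, {"tx": 0, "ty": 0, "tz": 0, "ax": 0, "ay": 0, "az": 0, "fingers": 40}, {"tx": 0, "ty": 0, "tz": 0, "ax": 0, "ay": 0, "az": 0, "fingers": 40}])

```text
clock: 7.75
position: [0.4243, -0.2547, 0.2903]
tool_rot: [0.271, 2.612, -0.064]
wrist_force: [-1.0, -0.5, 0.7]
gripper_width: 0.435
grasp_force: 0.0
```

```bash
python3 - <<'E'
from t import *
go(gr(80),RG)
E
```

```text
turn [ 0.0021 -0.004  -0.0031] shift after [0.1876 1.7259 0.2595] world mm [ 94.8 509.1 -95.6] F [-1.  -0.5  0.7] t 7.75 grip 0.43452804204711754 [-1.05 -0.51  2.12  0.41  1.21 -2.49]
```

Emit:
play_rows(plan=[{"tx": 0.0188, "ty": 0.16, "tz": 0, "ax": 0, "ay": 0, "az": 0, "fingers": 40}, {"tx": 0.0188, "ty": 0.16, "tz": 0, "ax": 0, "ay": 0, "az": 0, "fingers": 40}, {"tx": 0.0188, "ty": 0.16, "tz": 0, "ax": 0, "ay": 0, "az": 0, "fingers": 40}, {"tx": 0.0188, "ty": 0.16, "tz": 0, "ax": 0, "ay": 0, "az": 0, "fingers": 40}, {"tx": 0.0188, "ty": 0.16, "tz": 0, "ax": 0, "ay": 0, "az": 0, "fingers": 40}, {"tx": 0.0188, "ty": 0.16, "tz": 0, "ax": 0, "ay": 0, "az": 0, "fingers": 40}, {"tx": 0.0188, "ty": 0.16, "tz": 0, "ax": 0, "ay": 0, "az": 0, "fingers": 40}, {"tx": 0.0188, "ty": 0.16, "tz": 0, "ax": 0, "ay": 0, "az": 0, "fingers": 40}, {"tx": 0.0188, "ty": 0.16, "tz": 0, "ax": 0, "ay": 0, "az": 0, "fingers": 40}, {"tx": 0.0188, "ty": 0.16, "tz": 0, "ax": 0, "ay": 0, "az": 0, "fingers": 40}, {"tx": 0, "ty": 0.1259, "tz": 0, "ax": 0.0021, "ay": -0.004, "az": -0.0031, "fingers": 40}, {"tx": 0, "ty": 0, "tz": 0, "ax": 0, "ay": 0, "az": 0, "fingers": 40}])

```text
clock: 9.25
position: [0.4803, 0.2652, 0.2641]
tool_rot: [0.257, 2.606, -0.072]
wrist_force: [-0.1, 0.5, -0.4]
gripper_width: 0.437
grasp_force: 0.0
```

```bash
python3 - <<'E'
from t import *
go(gr(30),RG)
go(gr(-35),RG)
for n,(a,b,c,d,f) in {"scene":(120,255,270,395,5),}.items():
    im=grab_frame(n)
    cv2.imwrite("pics/g1.png",cv2.resize(im[a-50:b,c-20:d,::-1],None,fx=3.2,fy=3.2,interpolation=cv2.INTER_CUBIC))
E
```

```text
turn [0.0009 0.0006 0.0041] shift after [-2.00e-04 -9.30e-03  4.34e-01] world mm [  63.2  -15.9 -112.7] F [-0.1  0.5 -0.4] t 9.25 grip 0.4373976217241729 [ 0.47 -0.22  1.95 -0.37  1.01 -0.77]
turn [0.0009 0.0006 0.0041] shift after [-2.000e-04 -9.300e-03  6.506e-01] world mm [  95.1  -22.4 -169. ] F [-0.1  0.5 -0.4] t 9.25 grip 0.4373976217241729 [ 0.47 -0.22  1.95 -0.37  1.01 -0.77]
```

View pics/g1.png

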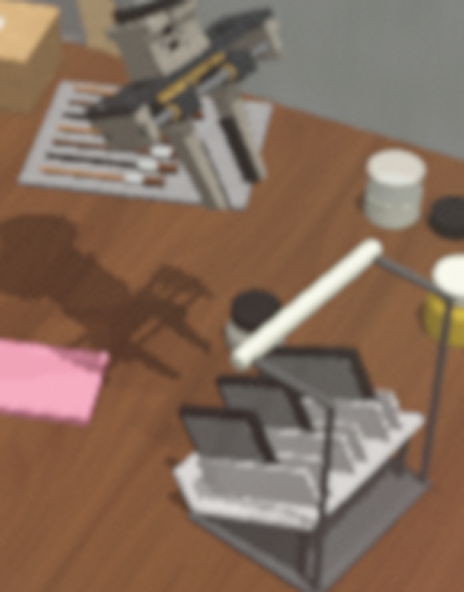

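The scene view shows the open fingers around (230,180), tilted in line with the rack and clear of the lamp bar at (310,300). I'll go in along the slot direction.

Emit:
play_rows(plan=[{"tx": 0, "ty": -0.009, "tz": 0.13, "ax": 0, "ay": 0, "az": 0.004, "fingers": 40}, {"tx": 0, "ty": 0, "tz": 0.13, "ax": 0, "ay": 0, "az": 0, "fingers": 40}, {"tx": 0, "ty": 0, "tz": 0.13, "ax": 0, "ay": 0, "az": 0, "fingers": 40}, {"tx": 0, "ty": 0, "tz": 0.04, "ax": 0, "ay": 0, "az": 0, "fingers": 40}, {"tx": 0, "ty": 0, "tz": 0, "ax": 0, "ay": 0, "az": 0, "fingers": 40}])

```text
clock: 9.93
position: [0.5434, 0.2459, 0.1532]
tool_rot: [0.271, 2.605, -0.071]
wrist_force: [-0.9, 0.7, 1.3]
gripper_width: 0.436
grasp_force: 0.0
```

```bash
python3 - <<'E'
from t import *
go(gr(-35),RG)
a=grab_frame("scene")[150:240,300:400,::-1];b=grab_frame("top")[125:225,255:345,::-1]
a=cv2.resize(a,(400,360),interpolation=cv2.INTER_CUBIC);b=cv2.resize(b,(360,400),interpolation=cv2.INTER_CUBIC)
o=np.zeros((400,770,3),np.uint8);o[:360,:400]=a;o[:,410:]=b
cv2.imwrite("pics/g2.png",o)
E
```

```text
turn [-0.0007  0.0008 -0.0023] shift after [0.0045 0.0116 0.2211] world mm [ 32.   -3.  -58.1] F [-0.9  0.7  1.3] t 9.925 grip 0.4357089937514584 [ 0.37  0.01  1.97 -0.41  0.75 -0.75]
```

View pics/g2.png

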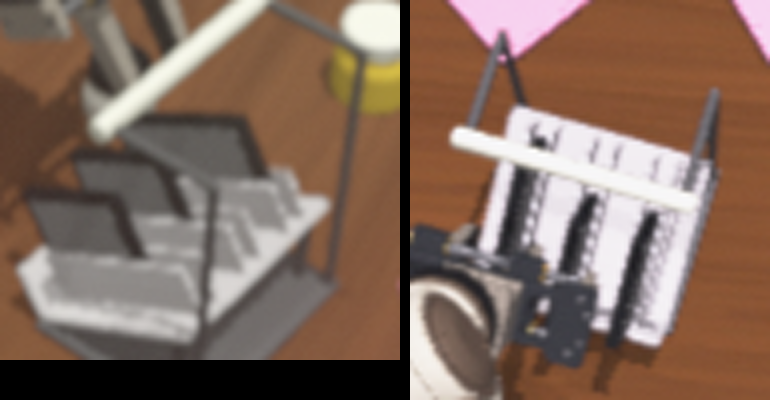

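The two fingers (left panel, around (130,60)) point at the top edge of the far, long palette. The right panel shows the body clear of the bar. I'll carry on down.

Emit:
play_rows(plan=[{"tx": 0.004, "ty": 0.009, "tz": 0.05, "ax": 0, "ay": 0, "az": -0.002, "fingers": 40}, {"tx": 0, "ty": 0, "tz": 0.05, "ax": 0, "ay": 0, "az": 0, "fingers": 40}, {"tx": 0, "ty": 0, "tz": 0.05, "ax": 0, "ay": 0, "az": 0, "fingers": 40}, {"tx": 0, "ty": 0, "tz": 0.05, "ax": 0, "ay": 0, "az": 0, "fingers": 40}, {"tx": 0, "ty": 0, "tz": 0.015, "ax": 0, "ay": 0, "az": 0, "fingers": 40}, {"tx": 0, "ty": 0, "tz": 0, "ax": 0, "ay": 0, "az": 0, "fingers": 40}])

```text
clock: 10.78
position: [0.5747, 0.2426, 0.0963]
tool_rot: [0.265, 2.605, -0.072]
wrist_force: [-0.1, -0.2, 0.3]
gripper_width: 0.436
grasp_force: 0.0
```

```bash
python3 - <<'E'
from t import *
go(gr(-35),RG)
E
```

```text
turn [-0.0004  0.0007  0.0003] shift after [0.     0.0011 0.0046] world mm [ 0.7  0.2 -1.2] F [-0.1 -0.2  0.3] t 10.775 grip 0.43594081257401707 [ 0.34  0.16  1.94 -0.46  0.63 -0.71]
```

Emit:
play_rows(plan=[{"tx": 0, "ty": 0, "tz": 0, "ax": 0, "ay": 0, "az": 0, "fingers": 20}, {"tx": 0, "ty": 0, "tz": 0, "ax": 0, "ay": 0, "az": 0, "fingers": 20}, {"tx": 0, "ty": 0, "tz": 0, "ax": 0, "ay": 0, "az": 0, "fingers": 16}, {"tx": 0, "ty": 0, "tz": 0, "ax": 0, "ay": 0, "az": 0, "fingers": 16}])

```text
clock: 11.28
position: [0.5749, 0.243, 0.0972]
tool_rot: [0.265, 2.604, -0.071]
wrist_force: [-0.4, -0.3, 0.9]
gripper_width: 0.172
grasp_force: 0.2
```

Emit:
play_rows(plan=[{"tx": 0, "ty": 0, "tz": 0, "ax": 0, "ay": 0, "az": 0, "fingers": 5}, {"tx": 0, "ty": 0, "tz": 0, "ax": 0, "ay": 0, "az": 0, "fingers": 5}, {"tx": 0, "ty": 0, "tz": 0, "ax": 0, "ay": 0, "az": 0, "fingers": 5}])

```text
clock: 11.65
position: [0.575, 0.2434, 0.0971]
tool_rot: [0.265, 2.604, -0.07]
wrist_force: [1.2, 4.9, -1.3]
gripper_width: 0.127
grasp_force: 30.0
```

Emit:
play_rows(plan=[{"tx": 0, "ty": 0, "tz": -0.02, "ax": 0, "ay": 0, "az": 0, "fingers": 5}, {"tx": 0, "ty": 0, "tz": -0.03, "ax": 0, "ay": 0, "az": 0, "fingers": 5}, {"tx": 0, "ty": 0, "tz": -0.05, "ax": 0, "ay": 0, "az": 0, "fingers": 5}, {"tx": 0, "ty": 0, "tz": -0.07, "ax": 0, "ay": 0, "az": 0, "fingers": 5}, {"tx": 0, "ty": 0, "tz": -0.08, "ax": 0, "ay": 0, "az": 0, "fingers": 5}, {"tx": 0, "ty": 0, "tz": -0.08, "ax": 0, "ay": 0, "az": 0, "fingers": 5}, {"tx": 0, "ty": 0, "tz": -0.08, "ax": 0, "ay": 0, "az": 0, "fingers": 5}, {"tx": 0, "ty": 0, "tz": -0.08, "ax": 0, "ay": 0, "az": 0, "fingers": 5}, {"tx": 0, "ty": 0, "tz": -0.08, "ax": 0, "ay": 0, "az": 0, "fingers": 5}, {"tx": 0, "ty": 0, "tz": -0.04, "ax": 0, "ay": 0, "az": 0, "fingers": 5}, {"tx": 0, "ty": 0, "tz": 0, "ax": 0, "ay": 0, "az": 0, "fingers": 5}])

```text
clock: 13.02
position: [0.4847, 0.2612, 0.2554]
tool_rot: [0.265, 2.604, -0.072]
wrist_force: [-0.3, -0.5, -1.6]
gripper_width: 0.129
grasp_force: 30.0
```

```bash
cat >> t.py <<'E'
RP=R3(-X,Y,-Z)
def pk(z,dx=0,dy=0): return cx([-.116-.17+.0835+dx/1000,dy/1000,z])
E
python3 - <<'E'
from t import *
go(pk(.30),RP)
a=grab_frame("scene")[80:240,250:400,::-1]
cv2.imwrite("pics/g3.png",cv2.resize(a,None,fx=3.6,fy=3.6,interpolation=cv2.INTER_CUBIC))
E
```

```text
turn [-0.0493  0.3322 -0.1815] shift after [ 0.069  -1.6952 -0.1488] world mm [  24.8 -508.4   44.6] F [-0.3 -0.5 -1.6] t 13.025 grip 0.12948411467206578 [ 0.46 -0.21  1.96 -0.38  0.99 -0.77]
```

View pics/g3.png

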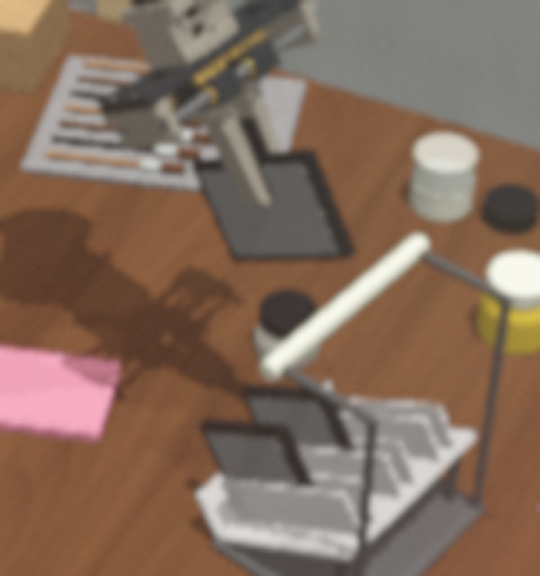

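The long palette is held squarely by its top edge at about (255,160) and is clear of the rack and bar. The two short palettes are still in their slots. I'll tilt it upright, then raise it.

Emit:
play_rows(plan=[{"tx": 0, "ty": 0, "tz": -0.05, "ax": 0, "ay": 0, "az": 0, "fingers": 5}, {"tx": 0, "ty": 0, "tz": 0, "ax": -0.0123, "ay": 0.083, "az": -0.0454, "fingers": 5}, {"tx": 0, "ty": 0, "tz": 0, "ax": -0.0123, "ay": 0.083, "az": -0.0454, "fingers": 5}, {"tx": 0, "ty": 0, "tz": 0, "ax": -0.0123, "ay": 0.083, "az": -0.0454, "fingers": 5}, {"tx": 0, "ty": 0, "tz": 0, "ax": -0.0123, "ay": 0.083, "az": -0.0454, "fingers": 5}, {"tx": 0, "ty": 0, "tz": -0.1, "ax": 0, "ay": 0, "az": 0, "fingers": 5}, {"tx": 0, "ty": 0, "tz": -0.15, "ax": 0, "ay": 0, "az": 0, "fingers": 5}, {"tx": 0, "ty": 0, "tz": 0, "ax": 0, "ay": 0, "az": 0, "fingers": 5}, {"tx": 0, "ty": 0, "tz": 0, "ax": 0, "ay": 0, "az": 0, "fingers": 5}])

```text
clock: 14.2
position: [0.4771, 0.2628, 0.3423]
tool_rot: [0.141, -3.137, 0.001]
wrist_force: [0.3, 0.2, -2.6]
gripper_width: 0.127
grasp_force: 30.0
```

```bash
python3 - <<'E'
from t import *
go(pk(.33),RP)
# pose of palette in hand at the g3 picture: offsets along tool x (a), and top edge above TCP (h)
R=Ro.from_rotvec([.265,2.604,-.072]);p0=np.array([.4847,.2612,.2554])
m=np.array([[198,165],[316,152],[237,257],[351,250]])/3.6+[250,80]
# near face = tool -y; rear end = tool -x ; far-face for rear-end visible corners
def cor(a,h):
    P=[(65+a,-6,-h),(-65+a,6,-h),(65+a,-6,90-h),(-65+a,-6+6,90-h)]
    return p0+R.apply(np.array(P)/1000)
r=least_squares(lambda q:(proj("scene",cor(*q))-m).ravel(),[0,35]);print(r.x,r.fun.round(1))
E
```

```text
turn [-0.0002 -0.0007  0.0001] shift after [ 0.0443 -1.7025  0.0408] world mm [  32.4 -509.9  -12.3] F [ 0.3  0.2 -2.6] t 14.2 grip 0.1274935606840464 [ 0.28  0.03  1.49 -0.    1.63 -1.38]
[ 1.12123862 33.18310091] [-1.6 -0.3  0.3 -1.8 -0.4  1.3  1.3  1.2]
```

Emit:
play_rows(plan=[{"tx": 0.004, "ty": -0.1, "tz": 0, "ax": 0, "ay": 0, "az": 0, "fingers": 5}, {"tx": 0.004, "ty": -0.16, "tz": 0, "ax": 0, "ay": 0, "az": 0, "fingers": 5}, {"tx": 0.004, "ty": -0.16, "tz": 0, "ax": 0, "ay": 0, "az": 0, "fingers": 5}, {"tx": 0.004, "ty": -0.16, "tz": 0, "ax": 0, "ay": 0, "az": 0, "fingers": 5}, {"tx": 0.004, "ty": -0.16, "tz": 0, "ax": 0, "ay": 0, "az": 0, "fingers": 5}, {"tx": 0.004, "ty": -0.16, "tz": 0, "ax": 0, "ay": 0, "az": 0, "fingers": 5}, {"tx": 0.004, "ty": -0.16, "tz": 0, "ax": 0, "ay": 0, "az": 0, "fingers": 5}, {"tx": 0.004, "ty": -0.16, "tz": 0, "ax": 0, "ay": 0, "az": 0, "fingers": 5}, {"tx": 0.004, "ty": -0.16, "tz": 0, "ax": 0, "ay": 0, "az": 0, "fingers": 5}, {"tx": 0.004, "ty": -0.16, "tz": 0, "ax": 0, "ay": 0, "az": 0, "fingers": 5}, {"tx": 0.004, "ty": -0.1, "tz": 0, "ax": 0, "ay": 0, "az": 0, "fingers": 5}, {"tx": 0, "ty": -0.06, "tz": 0, "ax": 0, "ay": 0, "az": 0, "fingers": 5}])

```text
clock: 15.7
position: [0.5091, -0.2471, 0.3409]
tool_rot: [0.138, -3.136, -0.004]
wrist_force: [0.3, 0.9, -1.1]
gripper_width: 0.13
grasp_force: 30.0
```

```bash
python3 - <<'E'
from t import *
go(pk(.15),RP)
E
```

```text
turn [ 0.0017 -0.0018 -0.0008] shift after [-1.500e-03 -2.000e-04  6.362e-01] world mm [   0.5   -0.  -190.9] F [ 0.3  0.9 -1.1] t 15.7 grip 0.13003979387250095 [-0.67  0.09  1.43  0.    1.63 -2.32]
```

Emit:
play_rows(plan=[{"tx": 0, "ty": 0, "tz": 0.13, "ax": 0, "ay": 0, "az": 0, "fingers": 5}, {"tx": 0, "ty": 0, "tz": 0.15, "ax": 0, "ay": 0, "az": 0, "fingers": 5}, {"tx": 0, "ty": 0, "tz": 0.15, "ax": 0, "ay": 0, "az": 0, "fingers": 5}, {"tx": 0, "ty": 0, "tz": 0.1, "ax": 0, "ay": 0, "az": 0, "fingers": 5}, {"tx": 0, "ty": 0, "tz": 0, "ax": 0, "ay": 0, "az": 0, "fingers": 5}, {"tx": 0, "ty": 0, "tz": 0, "ax": 0, "ay": 0, "az": 0, "fingers": 5}])

```text
clock: 16.45
position: [0.5105, -0.2463, 0.1853]
tool_rot: [-0.141, 3.137, -0.001]
wrist_force: [0.7, -0.9, -1.4]
gripper_width: 0.129
grasp_force: 30.0
```

```bash
python3 - <<'E'
from t import *
go(pk(.069),RP)
a=grab_frame("scene")[230:400,190:345,::-1]
a=cv2.resize(a,None,fx=3.5,fy=3.5,interpolation=cv2.INTER_CUBIC)
S=get_state();R=Ro.from_rotvec(S["tool_rot"])
def dot(P,c):
    for q in proj("scene",P): cv2.circle(a,tuple(np.int32((q-[190,230])*3.5)),2,c,-1)
Q=[cx([-.2025+u,v,.052]) for u in(-.0775,.0775) for v in(-.012,.012)]
Q+=[cx([-.286-.006,v,.107]) for v in(-.11,0,.11)]
dot(Q,(0,0,255))
dot([S["position"]+R.apply(np.array([u+1,v,z])/1000) for u in(-65,65) for v in(-6,6) for z in(-33,57)],(0,255,0))
cv2.imwrite("pics/p1.png",a)
E
```

```text
turn [-0.0006  0.0008  0.0003] shift after [ 0.0034 -0.0025  0.3878] world mm [  -1.    -0.8 -116.3] F [ 0.7 -0.9 -1.4] t 16.45 grip 0.12910105817510462 [-0.66  0.16  1.65  0.    1.33 -2.32]
```

View pics/p1.png

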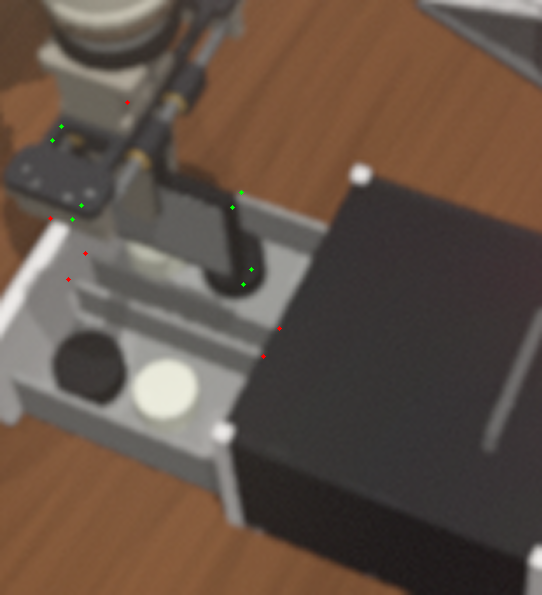

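The palette hangs upright over the pocket. The pocket walls run from about (85,270) to (275,325) in the crop, and the overlay agrees to a few pixels. My ten pictures are used up, so I'll check the lateral fit with intensity profiles and then with contact force.

```bash
python3 - <<'E'
from t import *
im=cv2.imread("pics/topcase.png",0)  # opening d0, 5x, offset (380,105)
for k in(-.03,-.045,-.06):   # case x offset from front
    X0=-.116-d0-k
    L=[proj("top",[cx([X0,y,z])])[0] for y,z in((.014,.012),(.014,.052),(.010,.052),(-.010,.012),(-.010,.052),(-.014,.052),(-.014,.012))]
    L=[(q-[380,105])*5 for q in L];v=int(L[1][1])
    print("v",v,"pred u",[round(float(q[0]),1) for q in L]);print({u:int(im[v-2:v+3,u].mean()) for u in range(186,270,3)})
# in scene, the wall tops of the current picture: lateral profiles, original frame
g=cv2.cvtColor(grab_frame("scene"),cv2.COLOR_RGB2GRAY)
for x in(-.19,-.17,-.15):
    ys=np.arange(-.04,.041,.002);P=proj("scene",[cx([x,y,.052]) for y in ys]).astype(np.float32)
    val=cv2.remap(g,P[:,0].copy(),P[:,1].copy(),cv2.INTER_LINEAR).ravel()
    print("sc",x,{int(round(y*1000)):int(v) for y,v in zip(ys,val)})
E
```

```text
v 489 pred u [208.6, 220.5, 226.5, 243.9, 256.7, 262.7, 249.8]
{186: 237, 189: 225, 192: 208, 195: 186, 198: 156, 201: 130, 204: 109, 207: 98, 210: 84, 213: 76, 216: 78, 219: 112, 222: 156, 225: 188, 228: 194, 231: 175, 234: 146, 237: 120, 240: 106, 243: 92, 246: 81, 249: 75, 252: 90, 255: 140, 258: 188, 261: 200, 264: 204, 267: 195}
v 466 pred u [207.3, 219.2, 225.2, 242.5, 255.3, 261.3, 248.4]
{186: 222, 189: 213, 192: 204, 195: 186, 198: 157, 201: 131, 204: 107, 207: 96, 210: 80, 213: 83, 216: 104, 219: 135, 222: 162, 225: 185, 228: 189, 231: 173, 234: 146, 237: 120, 240: 103, 243: 89, 246: 76, 249: 73, 252: 88, 255: 128, 258: 172, 261: 191, 264: 204, 267: 204}
v 444 pred u [206.0, 217.8, 223.8, 241.2, 253.9, 259.9, 247.1]
{186: 115, 189: 114, 192: 114, 195: 115, 198: 113, 201: 107, 204: 95, 207: 85, 210: 80, 213: 107, 216: 156, 219: 180, 222: 167, 225: 138, 228: 114, 231: 115, 234: 113, 237: 108, 240: 97, 243: 84, 246: 79, 249: 92, 252: 116, 255: 130, 258: 134, 261: 127, 264: 120, 267: 116}
sc -0.19 {-40: 178, -38: 165, -36: 158, -34: 154, -32: 145, -30: 130, -28: 113, -26: 101, 
[... 326 characters left out ...]
5, -32: 145, -30: 128, -28: 112, -26: 100, -24: 96, -22: 94, -20: 94, -18: 97, -16: 103, -14: 120, -12: 133, -10: 139, -8: 131, -6: 115, -4: 98, -2: 90, 0: 87, 2: 86, 4: 87, 6: 88, 8: 89, 10: 96, 12: 108, 14: 122, 16: 130, 18: 122, 20: 104, 22: 75, 24: 56, 26: 43, 28: 43, 30: 43, 32: 44, 34: 44, 36: 43, 38: 44, 40: 44}
sc -0.15 {-40: 158, -38: 157, -36: 157, -34: 154, -32: 145, -30: 129, -28: 111, -26: 99, -24: 95, -22: 94, -20: 95, -18: 96, -16: 104, -14: 118, -12: 132, -10: 138, -8: 136, -6: 120, -4: 107, -2: 97, 0: 96, 2: 95, 4: 94, 6: 96, 8: 105, 10: 120, 12: 139, 14: 150, 16: 156, 18: 156, 20: 157, 22: 157, 24: 157, 26: 156, 28: 154, 30: 152, 32: 150, 34: 147, 36: 144, 38: 140, 40: 138}
```

```bash
python3 - <<'E'
from t import *
go(pk(.069,0,.8),RP)
S=get_state();R=Ro.from_rotvec(S["tool_rot"]);g=cv2.cvtColor(grab_frame("scene"),cv2.COLOR_RGB2GRAY)
def prof(P):
    q=proj("scene",P).astype(np.float32);return cv2.remap(g,q[:,0].copy(),q[:,1].copy(),cv2.INTER_LINEAR).ravel()
ys=np.arange(-20,21,2)
for z in(-28,-20,-10,0,10): print("z",z,dict(zip(ys.tolist(),prof([S["position"]+R.apply(np.array([-64,y,z])/1000) for y in ys]).tolist())))
xs=np.arange(-80,-40,2)
for z in(-20,0): print("x",z,dict(zip(xs.tolist(),prof([S["position"]+R.apply(np.array([x,-6,z])/1000) for x in xs]).tolist())))
E
```

```text
turn [-0.0014  0.0016  0.0002] shift after [0.0046 0.002  0.3905] world mm [  -1.4    0.5 -117.2] F [ 0.5  0.  -1.1] t 16.55 grip 0.12685351536765066 [-0.66  0.16  1.65  0.    1.33 -2.32]
z -28 {-20: 72, -18: 61, -16: 51, -14: 43, -12: 42, -10: 41, -8: 44, -6: 48, -4: 55, -2: 66, 0: 81, 2: 101, 4: 119, 6: 129, 8: 123, 10: 109, 12: 96, 14: 92, 16: 91, 18: 91, 20: 91}
z -20 {-20: 72, -18: 62, -16: 52, -14: 46, -12: 42, -10: 39, -8: 43, -6: 47, -4: 56, -2: 66, 0: 75, 2: 83, 4: 92, 6: 103, 8: 117, 10: 129, 12: 125, 14: 112, 16: 99, 18: 94, 20: 92}
z -10 {-20: 69, -18: 62, -16: 54, -14: 45, -12: 41, -10: 40, -8: 41, -6: 46, -4: 54, -2: 64, 0: 74, 2: 82, 4: 88, 6: 91, 8: 94, 10: 97, 12: 104, 14: 119, 16: 127, 18: 125, 20: 113}
z 0 {-20: 71, -18: 59, -16: 51, -14: 45, -12: 44, -10: 41, -8: 42, -6: 41, -4: 43, -2: 48, 0: 59, 2: 72, 4: 84, 6: 91, 8: 93, 10: 94, 12: 94, 14: 94, 16: 97, 18: 106, 20: 119}
z 10 {-20: 72, -18: 62, -16: 52, -14: 47, -12: 43, -10: 42, -8: 41, -6: 42, -4: 43, -2: 44, 0: 46, 2: 49, 4: 57, 6: 68, 8: 82, 10: 90, 12: 93, 14: 94, 16: 94, 18: 93, 20: 94}
x -20 {-80: 93, -78: 92, -76: 92, -74: 93, -72: 91, -70: 85, -68: 74, -66: 60, -64: 47, -62: 42, -60: 42, -58: 47, -56: 58, -54: 74, -52: 86, -50: 90, -48: 92, -46: 91, -44: 90, -42: 91}
x 0 {-80: 80, -78: 63, -76: 53, -74: 49, -72: 50, -70: 49, -68: 46, -66: 43, -64: 41, -62: 40, -60: 41, -58: 48, -56: 61, -54: 76, -52: 86, -50: 92, -48: 93, -46: 94, -44: 94, -42: 95}
```

Emit:
play_rows(plan=[{"tx": 0.004, "ty": 0.002, "tz": 0.06, "ax": 0, "ay": 0, "az": 0, "fingers": 5}, {"tx": 0, "ty": 0, "tz": 0.07, "ax": 0, "ay": 0, "az": 0, "fingers": 5}, {"tx": 0, "ty": 0, "tz": 0.07, "ax": 0, "ay": 0, "az": 0, "fingers": 5}, {"tx": 0, "ty": 0, "tz": 0.03, "ax": 0, "ay": 0, "az": 0, "fingers": 5}, {"tx": 0, "ty": 0, "tz": 0.01, "ax": 0, "ay": 0, "az": 0, "fingers": 5}, {"tx": 0, "ty": 0, "tz": 0, "ax": 0, "ay": 0, "az": 0, "fingers": 5}])

```text
clock: 17.35
position: [0.5089, -0.246, 0.1125]
tool_rot: [-0.14, 3.138, -0.001]
wrist_force: [-1.2, -0.3, -1.0]
gripper_width: 0.129
grasp_force: 30.0
```

Emit:
play_rows(plan=[{"tx": 0, "ty": 0, "tz": 0.01, "ax": 0, "ay": 0, "az": 0, "fingers": 5}, {"tx": 0, "ty": 0, "tz": 0.01, "ax": 0, "ay": 0, "az": 0, "fingers": 5}, {"tx": 0, "ty": 0, "tz": 0, "ax": 0, "ay": 0, "az": 0, "fingers": 5}])

```text
clock: 17.73
position: [0.5085, -0.2457, 0.1059]
tool_rot: [0.14, -3.138, -0.001]
wrist_force: [-0.7, 0.1, -2.3]
gripper_width: 0.128
grasp_force: 30.0
```

```bash
python3 - <<'E'
from t import *
go(pk(.069,0,.8),RP);print(get_state()["wrist_torque"])
E
```

```text
turn [ 0.0002 -0.0001 -0.    ] shift after [-0.003  -0.0025  0.1229] world mm [  1.   -0.7 -36.9] F [-0.7  0.1 -2.3] t 17.725 grip 0.12781739017047455 [-0.66  0.24  1.73  0.    1.17 -2.32]
[ 0.00294668 -0.11613493  0.02138842]
```

Emit:
play_rows(plan=[{"tx": 0, "ty": 0, "tz": 0.012, "ax": 0, "ay": 0, "az": 0, "fingers": 5}, {"tx": 0, "ty": 0, "tz": 0.012, "ax": 0, "ay": 0, "az": 0, "fingers": 5}, {"tx": 0, "ty": 0, "tz": 0, "ax": 0, "ay": 0, "az": 0, "fingers": 5}])

```text
clock: 18.1
position: [0.5083, -0.2455, 0.0983]
tool_rot: [0.14, -3.138, -0.001]
wrist_force: [0.7, -0.6, -1.0]
gripper_width: 0.129
grasp_force: 30.0
```

Emit:
play_rows(plan=[{"tx": 0, "ty": 0, "tz": 0.012, "ax": 0, "ay": 0, "az": 0, "fingers": 5}, {"tx": 0, "ty": 0, "tz": 0.012, "ax": 0, "ay": 0, "az": 0, "fingers": 5}, {"tx": 0, "ty": 0, "tz": 0, "ax": 0, "ay": 0, "az": 0, "fingers": 5}])

```text
clock: 18.48
position: [0.5083, -0.2455, 0.0911]
tool_rot: [0.14, -3.138, -0.001]
wrist_force: [0.4, 0.4, -1.5]
gripper_width: 0.131
grasp_force: 30.0
```

Emit:
play_rows(plan=[{"tx": 0, "ty": 0, "tz": 0.015, "ax": 0, "ay": 0, "az": 0, "fingers": 5}, {"tx": 0, "ty": 0, "tz": 0.015, "ax": 0, "ay": 0, "az": 0, "fingers": 5}, {"tx": 0, "ty": 0, "tz": 0.015, "ax": 0, "ay": 0, "az": 0, "fingers": 5}, {"tx": 0, "ty": 0, "tz": 0.006, "ax": 0, "ay": 0, "az": 0, "fingers": 5}, {"tx": 0, "ty": 0, "tz": 0, "ax": 0, "ay": 0, "az": 0, "fingers": 5}])

```text
clock: 19.1
position: [0.5085, -0.2457, 0.0762]
tool_rot: [0.141, -3.138, -0.001]
wrist_force: [-1.0, -0.6, -2.0]
gripper_width: 0.129
grasp_force: 30.0
```

Emit:
play_rows(plan=[{"tx": 0, "ty": 0, "tz": 0.006, "ax": 0, "ay": 0, "az": 0, "fingers": 5}, {"tx": 0, "ty": 0, "tz": 0, "ax": 0, "ay": 0, "az": 0, "fingers": 5}])

```text
clock: 19.35
position: [0.5086, -0.2458, 0.0745]
tool_rot: [0.14, -3.138, -0.0]
wrist_force: [-0.2, -0.2, -1.9]
gripper_width: 0.125
grasp_force: 30.0
```

Emit:
play_rows(plan=[{"tx": 0, "ty": 0, "tz": 0.006, "ax": 0, "ay": 0, "az": 0, "fingers": 5}, {"tx": 0, "ty": 0, "tz": 0, "ax": 0, "ay": 0, "az": 0, "fingers": 5}])

```text
clock: 19.6
position: [0.5085, -0.2457, 0.0726]
tool_rot: [0.141, -3.138, -0.001]
wrist_force: [-0.8, 0.3, -1.4]
gripper_width: 0.132
grasp_force: 30.0
```

Emit:
play_rows(plan=[{"tx": 0, "ty": 0, "tz": 0.005, "ax": 0, "ay": 0, "az": 0, "fingers": 5}, {"tx": 0, "ty": 0, "tz": 0, "ax": 0, "ay": 0, "az": 0, "fingers": 5}])

```text
clock: 19.85
position: [0.5085, -0.2457, 0.0711]
tool_rot: [0.14, -3.138, -0.0]
wrist_force: [-0.3, 0.3, -2.2]
gripper_width: 0.127
grasp_force: 30.0
```

Emit:
play_rows(plan=[{"tx": 0, "ty": 0, "tz": 0.005, "ax": 0, "ay": 0, "az": 0, "fingers": 5}, {"tx": 0, "ty": 0, "tz": 0, "ax": 0, "ay": 0, "az": 0, "fingers": 5}])

```text
clock: 20.1
position: [0.5085, -0.2457, 0.0696]
tool_rot: [0.14, -3.138, -0.001]
wrist_force: [0.3, -0.2, -1.7]
gripper_width: 0.13
grasp_force: 30.0
```

Emit:
play_rows(plan=[{"tx": 0, "ty": 0, "tz": 0.005, "ax": 0, "ay": 0, "az": 0, "fingers": 5}, {"tx": 0, "ty": 0, "tz": 0, "ax": 0, "ay": 0, "az": 0, "fingers": 5}])

```text
clock: 20.35
position: [0.5085, -0.2457, 0.0681]
tool_rot: [0.14, -3.138, -0.0]
wrist_force: [-0.0, -0.2, -0.9]
gripper_width: 0.131
grasp_force: 30.0
```

Emit:
play_rows(plan=[{"tx": 0, "ty": 0, "tz": 0.004, "ax": 0, "ay": 0, "az": 0, "fingers": 5}, {"tx": 0, "ty": 0, "tz": 0, "ax": 0, "ay": 0, "az": 0, "fingers": 5}])

```text
clock: 20.6
position: [0.5088, -0.2459, 0.0675]
tool_rot: [-0.141, 3.138, -0.0]
wrist_force: [-1.3, 0.3, 1.6]
gripper_width: 0.13
grasp_force: 30.0
```

Emit:
play_rows(plan=[{"tx": 0, "ty": 0, "tz": 0.003, "ax": 0, "ay": 0, "az": 0, "fingers": 5}, {"tx": 0, "ty": 0, "tz": 0, "ax": 0, "ay": 0, "az": 0, "fingers": 5}])

```text
clock: 20.85
position: [0.5093, -0.2459, 0.0675]
tool_rot: [-0.141, 3.137, -0.0]
wrist_force: [-1.9, 2.1, 6.9]
gripper_width: 0.129
grasp_force: 30.0
```

The palette is resting on the pocket floor: F_z rose with no sink. I'll release it and lift away.

Emit:
play_rows(plan=[{"tx": 0, "ty": 0, "tz": 0, "ax": 0, "ay": 0, "az": 0, "fingers": 20}, {"tx": 0, "ty": 0, "tz": 0, "ax": 0, "ay": 0, "az": 0, "fingers": 30}, {"tx": 0, "ty": 0, "tz": 0, "ax": 0, "ay": 0, "az": 0, "fingers": 40}, {"tx": 0, "ty": 0, "tz": 0, "ax": 0, "ay": 0, "az": 0, "fingers": 40}, {"tx": 0, "ty": 0, "tz": -0.03, "ax": 0, "ay": 0, "az": 0, "fingers": 40}, {"tx": 0, "ty": 0, "tz": -0.06, "ax": 0, "ay": 0, "az": 0, "fingers": 40}, {"tx": 0, "ty": 0, "tz": -0.1, "ax": 0, "ay": 0, "az": 0, "fingers": 40}, {"tx": 0, "ty": 0, "tz": -0.15, "ax": 0, "ay": 0, "az": 0, "fingers": 40}, {"tx": 0, "ty": 0, "tz": -0.15, "ax": 0, "ay": 0, "az": 0, "fingers": 40}, {"tx": 0, "ty": 0, "tz": -0.1, "ax": 0, "ay": 0, "az": 0, "fingers": 40}])

```text
clock: 22.1
position: [0.5094, -0.2464, 0.2476]
tool_rot: [-0.14, 3.135, -0.005]
wrist_force: [0.2, -0.4, -0.7]
gripper_width: 0.431
grasp_force: 0.0
```

```bash
python3 - <<'E'
from t import *
RS=R3(Y,X,-Z)
go(cx([-.346,0,.24]),RP)
go(cx([-.346,0,.24]),RS)
# verify palette stands: compare dark profile across pocket at palette height z=.08 in scene
g=cv2.cvtColor(grab_frame("scene"),cv2.COLOR_RGB2GRAY)
for z in(.101,.09,.075):
    ys=np.arange(-.03,.031,.003);P=proj("scene",[cx([-.16,y,z]) for y in ys]).astype(np.float32)
    print(z,dict(zip((ys*1000).round().astype(int).tolist(),cv2.remap(g,P[:,0].copy(),P[:,1].copy(),1).ravel().tolist())))
E
```

```text
turn [-0.0021  0.0024  0.    ] shift after [ 0.4781 -0.0026  0.0253] world mm [-142.8  -13.6   -7.6] F [ 0.2 -0.4 -0.7] t 22.1 grip 0.43086365994236103 [-0.66  0.11  1.59  0.    1.44 -2.32]
turn [2.0e-04 3.5e-03 1.0e+00] shift after [-0.0026 -0.4781  0.0253] world mm [-142.8  -13.6   -7.6] F [ 0.2 -0.4 -0.7] t 22.1 grip 0.43086365994236103 [-0.66  0.11  1.59  0.    1.44 -2.32]
0.101 {-30: 111, -27: 98, -24: 97, -21: 97, -18: 96, -15: 96, -12: 94, -9: 82, -6: 64, -3: 54, 0: 54, 3: 54, 6: 53, 9: 53, 12: 55, 15: 54, 18: 55, 21: 57, 24: 56, 27: 55, 30: 55}
0.09 {-30: 130, -27: 125, -24: 105, -21: 97, -18: 96, -15: 96, -12: 96, -9: 97, -6: 96, -3: 83, 0: 64, 3: 55, 6: 54, 9: 53, 12: 52, 15: 54, 18: 54, 21: 55, 24: 55, 27: 57, 30: 57}
0.075 {-30: 96, -27: 104, -24: 125, -21: 132, -18: 113, -15: 98, -12: 96, -9: 96, -6: 96, -3: 97, 0: 94, 3: 86, 6: 68, 9: 57, 12: 53, 15: 53, 18: 51, 21: 50, 24: 53, 27: 55, 30: 56}
```

Emit:
play_rows(plan=[{"tx": 0.12, "ty": 0, "tz": 0, "ax": 0, "ay": 0.002, "az": 0, "fingers": 0}, {"tx": 0.15, "ty": 0, "tz": 0, "ax": 0, "ay": 0, "az": 0, "fingers": 0}, {"tx": 0.15, "ty": 0, "tz": 0, "ax": 0, "ay": 0, "az": 0, "fingers": 0}, {"tx": 0.06, "ty": 0, "tz": 0, "ax": 0, "ay": 0, "az": 0, "fingers": 0}, {"tx": 0, "ty": 0, "tz": 0.15, "ax": 0, "ay": 0, "az": 0, "fingers": 0}, {"tx": 0, "ty": 0, "tz": 0.15, "ax": 0, "ay": 0, "az": 0, "fingers": 0}, {"tx": 0, "ty": 0, "tz": 0.15, "ax": 0, "ay": 0, "az": 0, "fingers": 0}, {"tx": 0, "ty": 0, "tz": 0.12, "ax": 0, "ay": 0, "az": 0, "fingers": 0}, {"tx": 0, "ty": 0, "tz": 0.05, "ax": 0, "ay": 0, "az": 0, "fingers": 0}, {"tx": 0, "ty": 0, "tz": 0, "ax": 0, "ay": 0, "az": 0, "fingers": 0}])

```text
clock: 23.4
position: [0.3645, -0.2585, 0.0575]
tool_rot: [0.14, -3.135, -0.001]
wrist_force: [-0.4, 0.3, -0.5]
gripper_width: 0.005
grasp_force: 0.0
```

```bash
python3 - <<'E'
from t import *
go(cx([-.132,0,.06]),RP)
E
```

```text
turn [ 0.0006 -0.0023 -0.    ] shift after [-0.72   -0.0055 -0.0083] world mm [215.3  17.7   2.5] F [-0.4  0.3 -0.5] t 23.4 grip 0.004842741660537738 [-0.89  0.02  2.08 -0.    1.04 -2.55]
```

Emit:
play_rows(plan=[{"tx": -0.06, "ty": 0, "tz": -0.008, "ax": 0, "ay": 0, "az": 0, "fingers": 0}, {"tx": -0.06, "ty": 0, "tz": 0, "ax": 0, "ay": 0, "az": 0, "fingers": 0}, {"tx": -0.02, "ty": 0, "tz": 0, "ax": 0, "ay": 0, "az": 0, "fingers": 0}, {"tx": -0.02, "ty": 0, "tz": 0, "ax": 0, "ay": 0, "az": 0, "fingers": 0}, {"tx": -0.02, "ty": 0, "tz": 0, "ax": 0, "ay": 0, "az": 0, "fingers": 0}, {"tx": -0.03, "ty": 0, "tz": 0, "ax": 0, "ay": 0, "az": 0, "fingers": 0}, {"tx": -0.03, "ty": 0, "tz": 0, "ax": 0, "ay": 0, "az": 0, "fingers": 0}, {"tx": -0.04, "ty": 0, "tz": 0, "ax": 0, "ay": 0, "az": 0, "fingers": 0}, {"tx": -0.04, "ty": 0, "tz": 0, "ax": 0, "ay": 0, "az": 0, "fingers": 0}, {"tx": -0.04, "ty": 0, "tz": 0, "ax": 0, "ay": 0, "az": 0, "fingers": 0}])

```text
clock: 24.65
position: [0.4731, -0.249, 0.0595]
tool_rot: [0.141, -3.135, 0.0]
wrist_force: [-2.7, -1.7, 0.8]
gripper_width: 0.006
grasp_force: 1.3
```

Emit:
play_rows(plan=[{"tx": -0.04, "ty": 0, "tz": 0, "ax": 0, "ay": 0, "az": 0, "fingers": 0}, {"tx": -0.04, "ty": 0, "tz": 0, "ax": 0, "ay": 0, "az": 0, "fingers": 0}, {"tx": -0.04, "ty": 0, "tz": 0, "ax": 0, "ay": 0, "az": 0, "fingers": 0}, {"tx": -0.04, "ty": 0, "tz": 0, "ax": 0, "ay": 0, "az": 0, "fingers": 0}, {"tx": -0.04, "ty": 0, "tz": 0, "ax": 0, "ay": 0, "az": 0, "fingers": 0}, {"tx": -0.04, "ty": 0, "tz": 0, "ax": 0, "ay": 0, "az": 0, "fingers": 0}, {"tx": -0.03, "ty": 0, "tz": 0, "ax": 0, "ay": 0, "az": 0, "fingers": 0}, {"tx": -0.02, "ty": 0, "tz": 0, "ax": 0, "ay": 0, "az": 0, "fingers": 0}, {"tx": 0, "ty": 0, "tz": 0, "ax": 0, "ay": 0, "az": 0, "fingers": 0}])

```text
clock: 25.78
position: [0.5595, -0.241, 0.0592]
tool_rot: [0.141, -3.136, -0.0]
wrist_force: [-0.5, -0.3, 0.1]
gripper_width: 0.004
grasp_force: 0.0
```

```bash
python3 - <<'E'
from t import *
go(cx([-.132,0,.06]),RP)
E
```

```text
turn [ 0.0001 -0.0014  0.0001] shift after [-0.0674 -0.0054 -0.0026] world mm [20.3  0.2  0.8] F [-0.5 -0.3  0.1] t 25.775 grip 0.004183252245155076 [-0.6   0.41  1.62 -0.    1.12 -2.26]
```

Emit:
play_rows(plan=[{"tx": -0.02, "ty": 0, "tz": 0, "ax": 0, "ay": 0, "az": 0, "fingers": 0}, {"tx": -0.02, "ty": 0, "tz": 0, "ax": 0, "ay": 0, "az": 0, "fingers": 0}, {"tx": -0.01, "ty": 0, "tz": 0, "ax": 0, "ay": 0, "az": 0, "fingers": 0}, {"tx": -0.007, "ty": 0, "tz": 0, "ax": 0, "ay": 0, "az": 0, "fingers": 0}, {"tx": 0, "ty": 0, "tz": 0, "ax": 0, "ay": 0, "az": 0, "fingers": 0}])

```text
clock: 26.4
position: [0.5762, -0.2396, 0.0592]
tool_rot: [0.14, -3.136, 0.0]
wrist_force: [-1.0, 0.1, -0.0]
gripper_width: 0.004
grasp_force: 0.3
```

Emit:
play_rows(plan=[{"tx": -0.007, "ty": 0, "tz": 0, "ax": 0, "ay": 0, "az": 0, "fingers": 0}, {"tx": 0, "ty": 0, "tz": 0, "ax": 0, "ay": 0, "az": 0, "fingers": 0}])

```text
clock: 26.65
position: [0.5781, -0.2395, 0.0592]
tool_rot: [0.14, -3.136, -0.0]
wrist_force: [-0.6, -0.1, 0.1]
gripper_width: 0.002
grasp_force: 0.5
```

Emit:
play_rows(plan=[{"tx": -0.006, "ty": 0, "tz": 0, "ax": 0, "ay": 0, "az": 0, "fingers": 0}, {"tx": 0, "ty": 0, "tz": 0, "ax": 0, "ay": 0, "az": 0, "fingers": 0}])

```text
clock: 26.9
position: [0.5799, -0.2393, 0.0592]
tool_rot: [0.14, -3.136, 0.0]
wrist_force: [-0.9, 0.4, -0.6]
gripper_width: 0.003
grasp_force: 0.6
```

Emit:
play_rows(plan=[{"tx": -0.006, "ty": 0, "tz": 0, "ax": 0, "ay": 0, "az": 0, "fingers": 0}, {"tx": 0, "ty": 0, "tz": 0, "ax": 0, "ay": 0, "az": 0, "fingers": 0}])

```text
clock: 27.15
position: [0.5814, -0.2392, 0.0592]
tool_rot: [0.14, -3.135, -0.0]
wrist_force: [-3.0, 0.1, 0.4]
gripper_width: 0.006
grasp_force: 1.4
```

Emit:
play_rows(plan=[{"tx": -0.006, "ty": 0, "tz": 0, "ax": 0, "ay": 0, "az": 0, "fingers": 0}, {"tx": 0, "ty": 0, "tz": 0, "ax": 0, "ay": 0, "az": 0, "fingers": 0}])

```text
clock: 27.4
position: [0.5813, -0.2391, 0.0592]
tool_rot: [0.141, -3.13, -0.001]
wrist_force: [-10.1, -0.4, 5.4]
gripper_width: 0.007
grasp_force: 5.5
```

Emit:
play_rows(plan=[{"tx": -0.005, "ty": 0, "tz": 0, "ax": 0, "ay": 0, "az": 0, "fingers": 0}, {"tx": 0, "ty": 0, "tz": 0, "ax": 0, "ay": 0, "az": 0, "fingers": 0}])

```text
clock: 27.65
position: [0.5813, -0.2391, 0.0592]
tool_rot: [0.141, -3.127, -0.002]
wrist_force: [-17.0, -0.0, 10.1]
gripper_width: 0.001
grasp_force: 8.8
```

Emit:
play_rows(plan=[{"tx": 0.03, "ty": 0, "tz": 0, "ax": 0, "ay": 0, "az": 0, "fingers": 0}, {"tx": 0.1, "ty": 0, "tz": 0, "ax": 0, "ay": 0, "az": 0, "fingers": 0}, {"tx": 0.15, "ty": 0, "tz": 0, "ax": 0, "ay": 0, "az": 0, "fingers": 0}, {"tx": 0.15, "ty": 0, "tz": 0, "ax": 0, "ay": 0, "az": 0, "fingers": 0}, {"tx": 0, "ty": 0, "tz": -0.15, "ax": 0, "ay": 0, "az": 0, "fingers": 0}, {"tx": 0, "ty": 0, "tz": -0.15, "ax": 0, "ay": 0, "az": 0, "fingers": 0}, {"tx": 0, "ty": 0, "tz": -0.15, "ax": 0, "ay": 0, "az": 0, "fingers": 0}, {"tx": 0, "ty": 0, "tz": 0, "ax": 0, "ay": 0, "az": 0, "fingers": 0}])

```text
clock: 28.65
position: [0.4595, -0.2526, 0.1995]
tool_rot: [-0.14, 3.133, -0.011]
wrist_force: [-0.2, -0.5, -0.2]
gripper_width: 0.001
grasp_force: 0.0
```

```bash
python3 - <<'E'
from t import *
g=cv2.cvtColor(grab_frame("scene"),cv2.COLOR_RGB2GRAY)
for y in(-.08,-.06,.06):   # along x at z=.107: where is the front's bright top edge?
    xs=np.arange(-.20,-.09,.005);P=proj("scene",[cx([x,y,.107]) for x in xs]).astype(np.float32)
    print(y,dict(zip((xs*1000).round().astype(int).tolist(),cv2.remap(g,P[:,0].copy(),P[:,1].copy(),1).ravel().tolist())))
# short palettes & bystanders unchanged: compare with first scene picture
a=cv2.resize(grab_frame("scene")[:,:,::-1],(800,500),interpolation=cv2.INTER_CUBIC).astype(int);b=cv2.imread("pics/scene0.png").astype(int)
D=np.abs(a-b).max(2)
for n,(u,v,uu,vv) in dict(shorts=(383,245,425,290),tub=(478,185,508,222),jar=(400,200,425,228)).items(): print(n,(D[v:vv,u:uu]>40).mean().round(3))
print(get_state()["clock"],get_state()["wrist_force"])
E
```

```text
-0.08 {-200: 87, -195: 89, -190: 89, -185: 93, -180: 94, -175: 92, -170: 88, -165: 89, -160: 88, -155: 93, -150: 96, -145: 96, -140: 94, -135: 95, -130: 97, -125: 102, -120: 186, -115: 216, -110: 106, -105: 53, -100: 53, -95: 53, -90: 53}
-0.06 {-200: 86, -195: 88, -190: 89, -185: 91, -180: 95, -175: 94, -170: 89, -165: 89, -160: 90, -155: 88, -150: 90, -145: 89, -140: 89, -135: 90, -130: 95, -125: 103, -120: 189, -115: 215, -110: 109, -105: 53, -100: 52, -95: 53, -90: 53}
0.06 {-200: 88, -195: 90, -190: 94, -185: 95, -180: 94, -175: 96, -170: 95, -165: 96, -160: 99, -155: 97, -150: 95, -145: 93, -140: 96, -135: 92, -130: 88, -125: 92, -120: 189, -115: 211, -110: 106, -105: 52, -100: 53, -95: 52, -90: 52}
shorts 0.0
tub 0.0
jar 0.044
28.75 [-0.38456975  0.30036026 -0.32952867]
```

```bash
python3 -c "
from workcell import *
print(job_done())"
```

```text
the job is handed in; nothing more can be done
None
```

I pulled the drawer fully out, stood the long palette in its pocket, let go and pushed the drawer shut, then handed the job in at about 29 s; the final camera check showed the front closed and the short palettes and tub unmoved, with about 4% of pixels changed around the jar, which I didn't look into.

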